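# Pin the sampler carriage and clamp the bottle

### The job

Get the bench sampler ready to be carried: take the locating pin from its stand, set its tip on the bare carriage plate near one of the white end covers and slide it along the middle of the plate until it drops into the unmarked hole, and leave it there upright and fully home. Then slide the clamp's jaw closed until the bottle is gently held upright between both jaws. Let go of everything and leave the other things on the bench where they are.

Things in the scene. Friction and masses are not known exactly. Their poses are not given: they have to be found in the camera images.
- sampler: White bench sampler, fixed: deck x -100 to +120, y -140 to +140 mm, top 30 mm above the bench. Origin on the bench surface; at yaw 0 its x points away from the robot, y left, z up. Along its near side an aluminium carriage plate lies between two white end covers (tops 61 mm up; a ledge 46 mm up runs along the near edge). On its far side, along x = +65 mm, is the bottle clamp: fixed jaw at +y, sliding jaw at -y.
- track (a point): Middle of the bare strip of carriage plate, on its flat top 50 mm up (sampler x -55, y 0); the strip is 60 (x) x 130 (y) mm. The plate has exactly one unmarked blind hole, round, 12 mm across, 1.5 mm chamfer, 16 mm deep, on the line through this point along the sampler's y, anywhere within 35 mm either side (the carriage is braked where it stopped and does not move).
- pin: Steel locating pin, 84 mm tall, 0.1 to 0.2 kg, standing upright in its stand. From the tip (origin, z up): a shank 10 mm across and 14 mm long whose first 3.5 mm taper from a 5 mm flat tip; a round collar 16 mm across from 14 to 44 mm; a square head 20 x 20 mm from 44 to 84 mm, sides along the pin's x and y, to hold it by. Fully home, the collar's underside rests on the carriage plate.
- pin_tip (a point): Centre of the pin's tip, its lowest point (the pin's origin).
- stand: Grey block 60 x 60 x 35 mm, fixed, with a hole in the middle of its top in which the pin stands, collar on the block's top. Origin under its centre.
- jaw (a joint): Travel of the sliding jaw in m along the sampler's +y: 0 fully open, growing as it closes; 0.045 is both jaws touching the bottle. Stiff slide: about 3 N (plus 8 N s/m) moves it, and it stays where left. The jaw slides without tilting.
- clamp_face (a point): Point on the inner face of the fixed jaw (sampler x +65, y +55, z 55 mm). Both jaws are aluminium plates 45 mm wide whose tops are 75 to 80 mm above the bench. The sliding jaw's face is opposite, 93 mm away minus the joint value.
- bottle: Plastic sample bottle with a white cap, 48 mm across, 100 mm tall, 0.1 to 0.2 kg, standing loose on the deck (30 mm above the bench) between the two jaws, up to 7 mm clear of the fixed jaw. Origin at its underside.
- spare_bottle: Bystander: small glass bottle, 44 mm across and 75 mm tall, on the deck beyond the fixed jaw. Origin at its underside.
- jar: Bystander: white jar, 48 mm across and 45 mm tall, about 100 mm nearer the robot than the pin stand. Origin at its underside.
- beaker: Bystander: glass beaker 70 mm across and 90 mm tall, on the left. Origin at its underside.
- screwdriver: Bystander: screwdriver lying on the right.
- jaw_tab (a point): On top of the sliding jaw's upright tab (the centre of its top edge, 112 mm above the bench). The tab is 12 mm thick along the sampler's y, 28 mm wide along x and 70 mm tall; it stands 51 mm clear behind the jaw plate (on the side away from the bottle) and is what you pinch or push to slide the jaw.

How it is judged:
By the outcome, as a careful person would: the job done as asked, in the order asked, and still so for the second after the job is handed in, with the robot touching nothing.
It also fails if it takes over 67 s, if anything falls off the work surface, if the arm or the gripper's body presses on something with over 40 N, if the wrist force passes 120 N, or if a joint passes its speed limit or range.

### The arm

A 7-joint arm with a two-finger parallel gripper is mounted at the origin on the work surface. World frame = base frame: x ahead of the robot, y to its left, z up, the work surface at z = 0. Lengths are in m, angles in rad, forces in N, time in s.
With the tool pointing down it reaches from about 0.425 to 0.875 m from the base axis. Payload 4.7 kg.
Tool frame: the origin (TCP) lies on the centre line of the jaws, within the pads' length; the fingertips stand ctrl.tcp_to_tips ahead of it and the grasp point (between the pads) lies 2 mm behind it (ctrl.tcp_to_tips is the distance from the TCP to the fingertips, in m); z points along the fingers, y is the line along which they close (so a half turn about z gives the same grasp; the last joint's range is limited). The gripper opens to 87 mm and grips with 3 to 60 N. Pads are 19 mm wide; open, the fingers measure 117 mm over their backs; the gripper's body (75 mm by 190 mm) begins 51 mm behind the grasp point.
Start: joints at [1.167, 0.321, -0.07, 1.45, 0.023, 1.371, -0.057], TCP at [0.264, -0.594, 0.24] pointing down, gripper open.
Joint ranges: [-2.86, 2.86], [-0.3, 2.09], [-1.38, 1.24], [0.06, 2.45], [-1.56, 4.7], [0.09, 2.05], [-2.69, 2.69]. Speed limits (rad/s): [2.57, 2.57, 3.14, 3.14, 3.14, 3.14, 3.14].

### API

Orientations are given as a rotation vector (axis times angle).
In Python, from bench import ctrl, optics, close_job gives the robot as it stands.
- The arm moves only by the shell command python3 -m inch 'ROWS' [OPENING] [FORCE]. ROWS is JSON, a list of rows, each a list of 2 entries, a list of its own where there are three numbers: the shift along the tool's x, y, z in mm, then the turn, a rotation vector about the tool's x, y, z in degrees. In form: [[[x, y, z], [ax, ay, az]], ...]. A call has exactly 10 rows; each row shifts and turns the commanded pose from where the row before left it, along the tool's axes as they then stand; what a row does not reach is not made up. A row lasts 1/10 s, in which the tool goes at most 50 mm and 8.59 degrees, less where a joint would pass 70% of its speed; a pose out of reach is approached as far as the arm can. A call is refused whole if a number of a shift passes 50 or a number of a turn 8.59, either way. A call with a gripper value outside its range is refused whole. OPENING is the closure, from 0 (fully open) to 1 (shut), set as the call begins (- or left out, the last holds). The fingers move at their own pace and stop on an object; FORCE is the grip in N (left out, the last holds). Time passes only in rows, so rows that do not move let the fingers close, or fill a call up. It gives the time, the measured TCP pose, the force and the opening at its end, in the units of the state.
- ctrl.get_state(): the state, without advancing time (a new reading comes with each control period).
- optics.get_image(name): name is "side" or "top"; returns a dict with "image" (480x640x3 uint8, red, green, blue), "fx", "fy", "cx", "cy" (pixels), "R" (3x3) and "t" (3): a world point X has camera coordinates R X + t. Camera axes: x right, y down, z forward; pixel columns grow to the right and rows downward; lengths in m; the calibration is good to about 2 mm. A picture is of the moment at which its call begins. There is no depth.
- close_job(): hands the job in, once; it reports no verdict.
The state is a dict: "time": time; "joint_positions": joint angles; "qd": joint speeds; "joint_torque": joint torques, N m; "position": TCP position; "tool_rot": TCP orientation; "ft_force": force on the tool from outside, world axes, zero at the start; "torque": the same for the moment, N m; "grip_width": opening from 0.0 (shut) to 1.0 (fully open).
Only numpy, scipy, OpenCV 4.12 (cv2) and the standard library are available. Lean on these libraries where they do the work, as an engineer would, in place of code of your own. Each camera call takes 0.05 s, during which the arm holds its last target. There are 200 camera calls.

## Working session

There is one attempt and no reset: what is moved stays moved. The work goes in short steps, Python scripts to look and compute and a shell command to move; the robot and the scene stay as the last step left them, time stands still between calls to the robot, and variables do not carry over. Pictures are saved under pics/ and viewed, on a budget of 10 in all, crops included, one or two more only if the job needs it, and the job is handed in when it is done.

```bash
ls; mkdir -p pics; python3 - <<'E'
from bench import ctrl, optics
import cv2
print(ctrl.get_state(), ctrl.tcp_to_tips)
for n in("side","top"):
    d=optics.get_image(n); cv2.imwrite(f"pics/{n}0.png",d["image"][:,:,::-1]); print({k:v for k,v in d.items() if k!="image"})
E
```

```text
pics
{'time': 0.0, 'joint_positions': array([ 1.1670774 ,  0.32179881, -0.0700733 ,  1.45167975,  0.02255899,
        1.37077426, -0.05688183]), 'qd': array([-1.71549778e-03,  8.79007573e-04,  7.54345102e-04, -4.56584497e-04,
       -7.37586243e-05,  1.11546336e-03,  5.47478528e-04]), 'joint_torque': array([-3.37180663e-04, -4.91292143e+01, -4.04343372e-01, -3.12525487e+01,
       -6.40537427e-02,  4.37344343e-02,  1.99689430e-04]), 'position': array([ 0.26350192, -0.59362871,  0.23847469]), 'tool_rot': array([-3.07149731e+00, -6.51213349e-01,  7.03961543e-04]), 'ft_force': array([0.03750013, 0.46365941, 0.0585921 ]), 'torque': array([-0.01847188, -0.01143007, -0.00523067]), 'grip_width': 0.9991561772711328} 0.017
{'fx': 528.6090112137165, 'fy': 528.6090112137165, 'cx': 317.44847176357445, 'cy': 233.77938269156897, 'R': array([[-0.81905497, -0.57340772,  0.01877618],
       [-0.33928423,  0.45772307, -0.82181251],
       [ 0.46263934, -0.67948008, -0.56944855]]), 't': array([0.3957728 , 0.27584836, 1.06236887])}
{'fx': 442.43409761732005, 'fy': 442.43409761732005, 'cx': 321.8559539717051, 'cy': 234.68909359826233, 'R': array([[ 0.01790422, -0.99976036, -0.01259615],
       [-0.99569473, -0.01668262, -0.09117942],
       [ 0.09094743,  0.01417442, -0.99575481]]), 't': array([-0.0136071 ,  0.5084612 ,  1.17425674])}
```

View pics/side0.png

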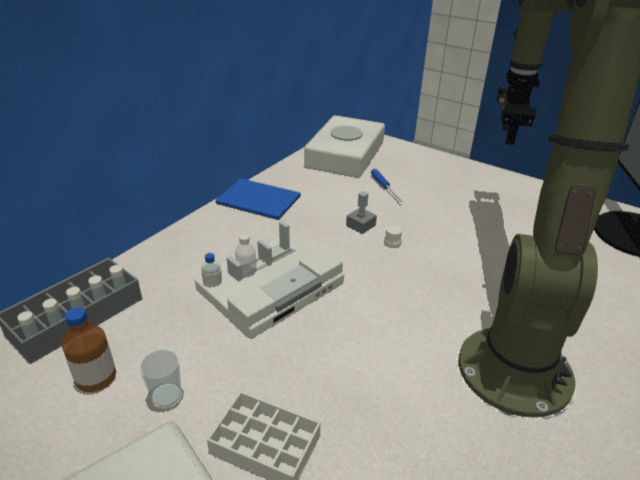

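View pics/top0.png

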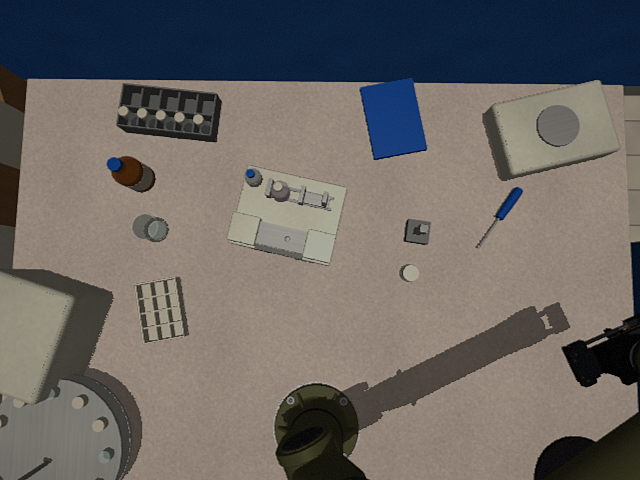

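The side view shows the sampler around (270,285), the pin in its stand at (362,215) and the jar at (393,237). The top view shows the sampler corners at about (248,167), (347,187), (330,264) and (229,241), the stand at (418,231), and a dark dot on the plate at about (288,238). I'll make one enlarged composite of both.

```bash
python3 - <<'E'
import cv2,numpy as np
t=cv2.imread("pics/top0.png");s=cv2.imread("pics/side0.png")
a=cv2.resize(t[155:275,220:360],None,fx=4,fy=4,interpolation=cv2.INTER_CUBIC)[:, :]
b=cv2.resize(t[205:255,395:440],None,fx=4,fy=4,interpolation=cv2.INTER_CUBIC)
c=cv2.resize(s[185:245,340:395],None,fx=4,fy=4,interpolation=cv2.INTER_CUBIC)
o=np.zeros((480,790,3),np.uint8);o[:,:560]=a;o[:200,565:745]=b;o[205:445,565:785]=c
cv2.imwrite("pics/z0.png",o)
b=cv2.resize(s[215:335,190:350],None,fx=5,fy=5,interpolation=cv2.INTER_CUBIC)
cv2.imwrite("pics/z1.png",b)
E
```

```text
(no output)
```

View pics/z0.png

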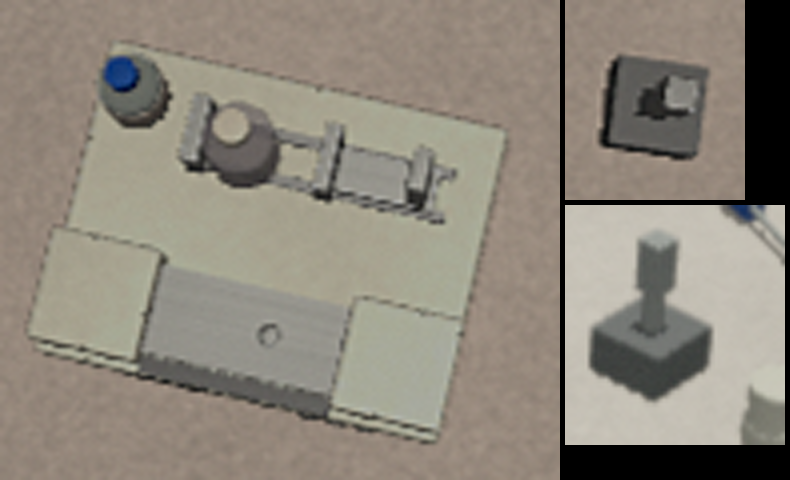

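View pics/z1.png

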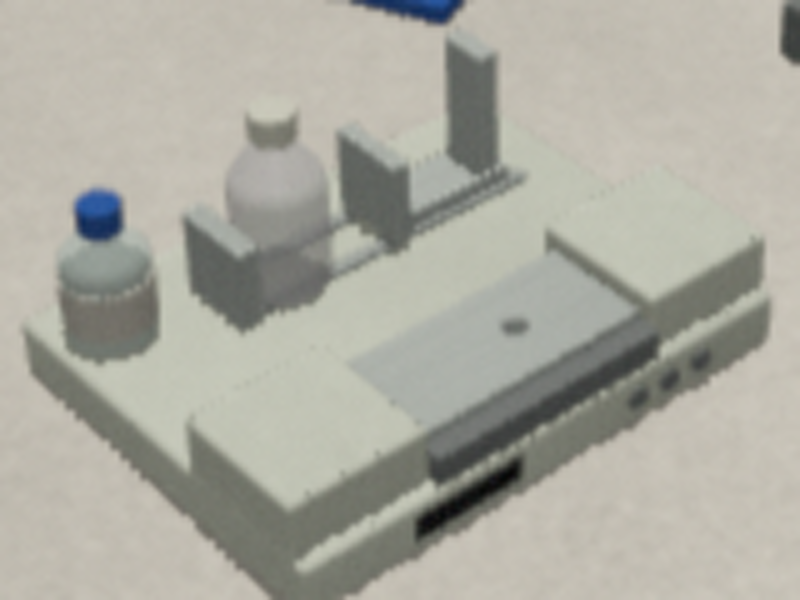

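Hole at top px (287.5,238.8) and side px (293,280.2). Tab top is at about top (326.8,193) and side (284.4,224). Pin head top is at top (424.2,228.5) and side (363.2,193.8). Now to turn these into positions.

```bash
cat >g.py <<'E'
import numpy as np
C={"side":(528.609,317.4485,233.7794,np.array([[-0.81905497,-0.57340772,0.01877618],[-0.33928423,0.45772307,-0.82181251],[0.46263934,-0.67948008,-0.56944855]]),np.array([0.3957728,0.27584836,1.06236887])),
"top":(442.4341,321.85595,234.68909,np.array([[0.01790422,-0.99976036,-0.01259615],[-0.99569473,-0.01668262,-0.09117942],[0.09094743,0.01417442,-0.99575481]]),np.array([-0.0136071,0.5084612,1.17425674]))}
def ray(n,p):
    f,cx,cy,R,t=C[n]; d=R.T@np.array([(p[0]-cx)/f,(p[1]-cy)/f,1]); return -R.T@t,d/np.linalg.norm(d)
def onz(n,p,z):
    o,d=ray(n,p); return o+d*(z-o[2])/d[2]
def tri(pt,ps):
    A=np.zeros((3,3));b=np.zeros(3);
    for n,p in(("top",pt),("side",ps)):
        o,d=ray(n,p);M=np.eye(3)-np.outer(d,d);A+=M;b+=M@o
    return np.linalg.solve(A,b)
def proj(n,X):
    f,cx,cy,R,t=C[n];c=R@np.array(X)+t;return np.round([cx+f*c[0]/c[2],cy+f*c[1]/c[2]],1)
E
python3 - <<'E'
from g import *
np.set_printoptions(precision=4,suppress=True)
T=lambda x,y:(x/4+220-.4,y/4+155-.4)
S=lambda x,y:(x/5+190-.4,y/5+215-.4)
fl=onz("top",T(112,42),.03);fr=onz("top",T(505,130),.03)
L=[(T(112,42),.03,(.12,.14)),(T(505,130),.03,(.12,-.14)),(T(163,258),.061,(None,.065)),(T(352,297),.061,(None,-.065)),(T(57,228),.061,(None,.14)),(T(462,318),.061,(None,-.14))]
for p,z,k in L: print(onz("top",p,z),k)
yaw=np.arctan2(*(fl-fr)[:2][::-1])-np.pi/2; print("yaw",np.degrees(yaw),"len",np.linalg.norm(fl-fr))
ex=np.array([np.cos(yaw),np.sin(yaw)]);ey=np.array([-ex[1],ex[0]])
o=(fl+fr)[:2]/2-.12*ex; print("o",o)
loc=lambda X:np.array([(X[:2]-o)@ex,(X[:2]-o)@ey,X[2] if len(X)>2 else 0])
for p,z,k in L: print(loc(onz("top",p,z)),k)
# same from side
sl=[(S(25,328),.03),(S(515,120),.03),(S(765,238),.061),(S(290,512),.061),(S(190,422),.061),(S(660,170),.061)]
print("side");[print(loc(onz("side",p,z))) for p,z in sl]
for nm,a,b,z in [("hole",T(270,335),S(515,326),.05),("tab",T(427,153),S(472,47),.112),
 ("pin",((682-565)/4+395-.4,94/4+205-.4),((658-565)/4+340-.4,(240-205)/4+185-.4),.105),("cap",T(233,126),S(272,108),.13)]:
    for X in(onz("top",a,z),onz("side",b,z),tri(a,b)): print(nm,X,loc(X))
for q in[(52,55),(143,68),(130,157),(43,146)]: print("stand",onz("top",(q[0]/4+394.6,q[1]/4+204.6),.035))
for q in[(594-565,347-205),(640-565,300-205),(711-565,320-205),(655-565,360-205)]: print("stand s",onz("side",(q[0]/4+339.6,q[1]/4+184.6),.035))
E
```

```text
[0.6958 0.2017 0.03  ] (0.12, 0.14)
[ 0.6388 -0.0677  0.03  ] (0.12, -0.14)
[0.5437 0.1574 0.061 ] (None, 0.065)
[0.5199 0.0324 0.061 ] (None, -0.065)
[0.5625 0.2281 0.061 ] (None, 0.14)
[ 0.5073 -0.04    0.061 ] (None, -0.14)
yaw -11.927883492440316 len 0.27535761674885145
o [0.5499 0.0918]
[0.12   0.1377 0.03  ] (0.12, 0.14)
[ 0.12   -0.1377  0.03  ] (0.12, -0.14)
[-0.0196  0.0629  0.061 ] (None, 0.065)
[-0.017  -0.0643  0.061 ] (None, -0.065)
[-0.0159  0.1359  0.061 ] (None, 0.14)
[-0.0144 -0.1377  0.061 ] (None, -0.14)
side
[0.1171 0.1357 0.03  ]
[ 0.0928 -0.1444  0.03  ]
[-0.0915 -0.1409  0.061 ]
[-0.0906  0.1364  0.061 ]
[-0.0178  0.1349  0.061 ]
[-0.0193 -0.1411  0.061 ]
hole [0.4949 0.0866 0.05  ] [-0.0527 -0.0164  0.05  ]
hole [0.4951 0.0835 0.05  ] [-0.0519 -0.0194  0.05  ]
hole [0.4941 0.086  0.0523] [-0.0534 -0.0172  0.0523]
tab [ 0.6068 -0.0155  0.112 ] [ 0.0779 -0.0932  0.112 ]
tab [ 0.594  -0.0131  0.112 ] [ 0.0648 -0.0935  0.112 ]
tab [ 0.6038 -0.018   0.1065] [ 0.0754 -0.0962  0.1065]
pin [ 0.5221 -0.2623  0.105 ] [ 0.046  -0.3522  0.105 ]
pin [ 0.5219 -0.2652  0.105 ] [ 0.0464 -0.3551  0.105 ]
pin [ 0.5212 -0.2623  0.1067] [ 0.0452 -0.3524  0.1067]
cap [0.6186 0.1055 0.13  ] [0.0644 0.0276 0.13  ]
cap [0.6194 0.1019 0.13  ] [0.0659 0.0243 0.13  ]
cap [0.6175 0.1048 0.1326] [0.0634 0.0267 0.1326]
stand [ 0.5554 -0.2341  0.035 ]
stand [ 0.5476 -0.2949  0.035 ]
stand [ 0.4877 -0.286   0.035 ]
stand [ 0.4941 -0.2281  0.035 ]
stand s [ 0.5406 -0.2207  0.035 ]
stand s [ 0.5469 -0.2914  0.035 ]
stand s [ 0.4934 -0.2985  0.035 ]
stand s [ 0.4987 -0.2318  0.035 ]
```

```bash
cat >h.py <<'E'
import sys,numpy as np
from scipy.spatial.transform import Rotation as Ro
from bench import ctrl
def show(target=None,yaw=None):
    s=ctrl.get_state();R=Ro.from_rotvec(s["tool_rot"]);p=s["position"]
    print("t",round(s["time"],2),"p",p.round(4),"F",s["ft_force"].round(1),"M",s["torque"].round(2),"w",round(s["grip_width"],3),"ytool",np.degrees(np.arctan2(R.as_matrix()[1,1],R.as_matrix()[0,1])).round(2),"z",R.as_matrix()[:,2].round(4),"q",s["joint_positions"].round(2))
    if target is not None: print("shift mm",(R.inv().apply(np.array(target)-p)*1000).round(1))
    if yaw is not None:
        a=np.radians(yaw);y=np.array([np.cos(a),np.sin(a),0]);z=np.array([0,0,-1.]);G=Ro.from_matrix(np.array([np.cross(y,z),y,z]).T)
        print("turn",np.degrees((R.inv()*G).as_rotvec()).round(2)); 
        if target is not None: print("shift after turn",(G.inv().apply(np.array(target)-p)*1000).round(1))
if __name__=="__main__":
    a=[float(v) for v in sys.argv[1:]]; show(a[:3] or None,a[3] if len(a)>3 else None)
E
python3 -m inch '[[[37,-19.7,0],[0,0,0]],[[37,-19.7,0],[0,0,0]],[[37,-19.7,0],[0,0,0]],[[37,-19.7,0],[0,0,0]],[[37,-19.7,0],[0,0,0]],[[37,-19.7,0],[0,0,0]],[[37,-19.7,0],[0,0,0]],[[37,-19.7,0],[0,0,0]],[[37,-19.7,0],[0,0,0]],[[37,-19.7,0],[0,0,0]]]' 0 10
python3 -m inch '[[[0,0,0],[0,0,6]],[[0,0,0],[0,0,6]],[[0,0,0],[0,0,6]],[[0,0,0],[0,0,6]],[[0,0,0],[0,0,6]],[[0,0,0],[0,0,1.5]],[[0,0,0],[0,0,0]],[[0,0,0],[0,0,0]],[[0,0,0],[0,0,0]],[[0,0,0],[0,0,0]]]'
python3 h.py .522 -.2632 .085 -97.5
```

```text
time: 1.1
position: [0.5225, -0.2624, 0.2392]
tool_rot: [-3.073, -0.651, 0.001]
ft_force: [1.0, -0.2, 0.8]
grip_width: 1.0
time: 2.1
position: [0.5219, -0.264, 0.2396]
tool_rot: [3.135, -0.206, 0.0]
ft_force: [0.3, 0.2, -0.4]
grip_width: 0.997
t 2.1 p [ 0.5219 -0.264   0.2396] F [ 0.3  0.2 -0.4] M [ 0.04  0.04 -0.03] w 0.997 ytool -97.53 z [-0.e+00 -1.e-04 -1.e+00] q [ 0.67  0.2  -0.29  1.61  0.06  1.34 -1.32]
shift mm [ -0.   -0.8 154.6]
turn [ 0.01 -0.   -0.03]
shift after turn [ -0.   -0.8 154.6]
```

```bash
python3 -m inch '[[[0,0,20],[0,0,0]],[[0,0,20],[0,0,0]],[[0,0,20],[0,0,0]],[[0,0,20],[0,0,0]],[[0,0,20],[0,0,0]],[[0,0,20],[0,0,0]],[[0,0,18],[0,0,0]],[[0,0,10],[0,0,0]],[[0,0,6],[0,0,0]],[[0,0,0],[0,0,0]]]'
python3 h.py .522 -.2632 .085 -97.5
python3 - <<'E'
from bench import optics
import cv2,numpy as np
t=optics.get_image("top")["image"][:,:,::-1];s=optics.get_image("side")["image"][:,:,::-1]
a=cv2.resize(t[180:280,370:470],None,fx=4,fy=4,interpolation=2);b=cv2.resize(s[150:250,310:410],None,fx=4,fy=4,interpolation=2)
cv2.imwrite("pics/p1.png",np.hstack([a,b]))
E
```

```text
time: 3.1
position: [0.5217, -0.2639, 0.0852]
tool_rot: [-3.135, 0.207, 0.001]
ft_force: [-0.1, 0.1, 0.6]
grip_width: 1.003
t 3.1 p [ 0.5217 -0.2639  0.0852] F [-0.1  0.1  0.6] M [ 0.06 -0.01 -0.  ] w 1.003 ytool -97.55 z [-7.e-04  3.e-04 -1.e+00] q [ 0.66  0.32 -0.28  1.78  0.1   1.05 -1.36]
shift mm [ 0.2 -0.7  0.2]
turn [-0.01  0.04 -0.05]
shift after turn [ 0.2 -0.7  0.2]
```

View pics/p1.png

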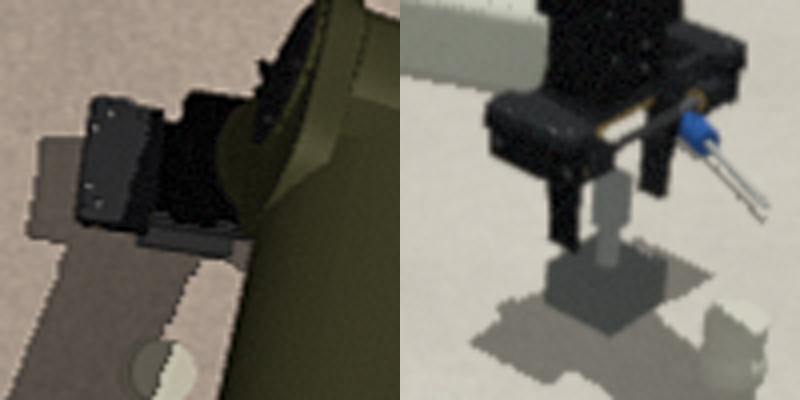

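The side crop shows the pin head at (612,200), standing between the two fingers at (565,210) and (655,150). Closing and lifting.

```bash
python3 -m inch '[[[0,0,0],[0,0,0]],[[0,0,0],[0,0,0]],[[0,0,0],[0,0,0]],[[0,0,0],[0,0,0]],[[0,0,0],[0,0,0]],[[0,0,0],[0,0,0]],[[0,0,0],[0,0,0]],[[0,0,0],[0,0,0]],[[0,0,0],[0,0,0]],[[0,0,0],[0,0,0]]]' 1 30
python3 h.py
python3 -m inch '[[[0,0,-5],[0,0,0]],[[0,0,-10],[0,0,0]],[[0,0,-15],[0,0,0]],[[0,0,-15],[0,0,0]],[[0,0,-15],[0,0,0]],[[0,0,-15],[0,0,0]],[[0,0,-15],[0,0,0]],[[0,0,0],[0,0,0]],[[0,0,0],[0,0,0]],[[0,0,0],[0,0,0]]]'
python3 h.py
```

```text
time: 4.2
position: [0.522, -0.264, 0.0855]
tool_rot: [3.135, -0.207, -0.0]
ft_force: [0.5, 0.1, 0.4]
grip_width: 0.225
t 4.2 p [ 0.522  -0.264   0.0855] F [0.5 0.1 0.4] M [ 0.03 -0.01 -0.06] w 0.225 ytool -97.56 z [-0.e+00 -1.e-04 -1.e+00] q [ 0.66  0.32 -0.28  1.78  0.1   1.05 -1.36]
time: 5.2
position: [0.5214, -0.2637, 0.1746]
tool_rot: [-3.134, 0.207, 0.002]
ft_force: [0.4, -0.3, -1.9]
grip_width: 0.227
t 5.2 p [ 0.5214 -0.2637  0.1746] F [ 0.4 -0.3 -1.9] M [ 0.11 -0.   -0.05] w 0.227 ytool -97.56 z [-1.5e-03  7.0e-04 -1.0e+00] q [ 0.67  0.24 -0.28  1.7   0.07  1.22 -1.33]
```

```bash
python3 -m inch '[[[0,0,0],[0,0,2.2]],[[0,0,0],[0,0,2]],[[-9,-32,0],[0,0,0]],[[-9,-32,0],[0,0,0]],[[-9,-32,0],[0,0,0]],[[-9,-32,0],[0,0,0]],[[-9,-32,0],[0,0,0]],[[-9,-32,0],[0,0,0]],[[-9,-32,0],[0,0,0]],[[0,0,0],[0,0,0]]]'
python3 h.py .4884 .0537 .1175 -101.8
```

```text
time: 6.2
position: [0.5051, -0.0258, 0.1749]
tool_rot: [-3.124, 0.309, 0.003]
ft_force: [1.6, 0.8, -1.0]
grip_width: 0.226
t 6.2 p [ 0.5051 -0.0258  0.1749] F [ 1.6  0.8 -1. ] M [ 0.02  0.   -0.02] w 0.226 ytool -101.29 z [-0.0014  0.0025 -1.    ] q [ 0.44  0.08 -0.45  1.87  0.04  1.2  -1.8 ]
shift mm [-31.8 -74.5  57.6]
turn [-0.12  0.11  0.51]
shift after turn [-32.6 -74.4  57.4]
```

```bash
python3 -m inch '[[[-8,-18.6,0],[-0.1,0.1,0.5]],[[-8,-18.6,0],[0,0,0]],[[-8,-18.6,0],[0,0,0]],[[-8,-18.6,0],[0,0,0]],[[0,0,10],[0,0,0]],[[0,0,10],[0,0,0]],[[0,0,10],[0,0,0]],[[0,0,10],[0,0,0]],[[0,0,0],[0,0,0]],[[0,0,0],[0,0,0]]]'
python3 h.py .4884 .0537 .1175 -101.8
python3 - <<'E'
from bench import optics
import cv2,numpy as np
from g import proj
t=optics.get_image("top")["image"][:,:,::-1];s=optics.get_image("side")["image"][:,:,::-1]
a=cv2.resize(t[190:290,230:330],None,fx=4,fy=4,interpolation=2);b=cv2.resize(s[220:320,240:340],None,fx=4,fy=4,interpolation=2)
cv2.imwrite("pics/p2.png",np.hstack([a,b]))
from bench import ctrl
p=ctrl.get_state()["position"]
print(p,"tip side px",proj("side",p-[0,0,.0645]), "collar low",proj("side",p-[0,0,.0505]),"crop",(proj("side",p-[0,0,.0645])-[240,220])*4+[400,0])
E
```

```text
time: 7.2
position: [0.4902, 0.0471, 0.1349]
tool_rot: [3.122, -0.336, 0.001]
ft_force: [-0.0, 0.4, -0.9]
grip_width: 0.227
t 7.2 p [0.4902 0.0471 0.1349] F [-0.   0.4 -0.9] M [0.05 0.02 0.01] w 0.227 ytool -102.3 z [ 4.e-04 -2.e-03 -1.e+00] q [ 0.35  0.1  -0.52  1.95  0.06  1.11 -1.98]
shift mm [-3.2 -6.1 17.4]
turn [ 0.11 -0.05 -0.5 ]
shift after turn [-3.1 -6.1 17.4]
[0.49073832 0.04741987 0.13573669] tip side px [303.5 265.3] collar low [303.6 260.5] crop [654.  181.2]
```

View pics/p2.png

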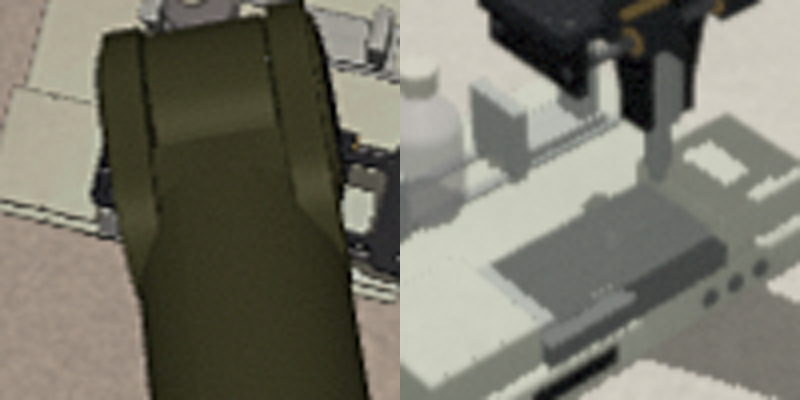

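The side crop shows the pin tip at (656,182), against a prediction of (654,181), so the pin is held true. The plate is clear below it.

```bash
python3 -m inch '[[[-3.1,-6.1,0],[0.1,0,-0.5]],[[0,0,4],[0,0,0]],[[0,0,4],[0,0,0]],[[0,0,4],[0,0,0]],[[0,0,3],[0,0,0]],[[0,0,2],[0,0,0]],[[0,0,1],[0,0,0]],[[0,0,1],[0,0,0]],[[0,0,0.5],[0,0,0]],[[0,0,0],[0,0,0]]]'
python3 h.py .4884 .0537 .1145 -101.8
python3 -m inch '[[[0,0,0.5],[0,0,0]],[[0,0,0],[0,0,0]],[[0,0,0],[0,0,0]],[[0,0,0],[0,0,0]],[[0,0,0],[0,0,0]],[[0,0,0],[0,0,0]],[[0,0,0],[0,0,0]],[[0,0,0],[0,0,0]],[[0,0,0],[0,0,0]],[[0,0,0],[0,0,0]]]'
python3 h.py .4884 .0537 .1145 -101.8
```

```text
time: 8.3
position: [0.4887, 0.0542, 0.1159]
tool_rot: [3.125, -0.322, 0.003]
ft_force: [0.3, 0.0, -1.3]
grip_width: 0.227
t 8.3 p [0.4887 0.0542 0.1159] F [ 0.3  0.  -1.3] M [ 0.07 -0.01  0.  ] w 0.227 ytool -101.76 z [ 1.7e-03 -4.0e-04 -1.0e+00] q [ 0.34  0.12 -0.53  1.97  0.07  1.07 -2.  ]
shift mm [-0.2  0.5  1.4]
turn [ 0.   -0.1   0.04]
shift after turn [-0.2  0.5  1.4]
time: 9.3
position: [0.4887, 0.0542, 0.1154]
tool_rot: [3.125, -0.322, 0.003]
ft_force: [-0.0, -0.2, -1.1]
grip_width: 0.227
t 9.3 p [0.4887 0.0542 0.1154] F [-0.  -0.2 -1.1] M [ 0.04  0.01 -0.02] w 0.227 ytool -101.76 z [ 1.8e-03 -4.0e-04 -1.0e+00] q [ 0.34  0.12 -0.53  1.97  0.07  1.07 -2.  ]
shift mm [-0.2  0.5  0.9]
turn [ 0.   -0.1   0.04]
shift after turn [-0.2  0.5  0.9]
```

```bash
python3 -m inch '[[[0,0,0.5],[0,0.1,0]],[[0,0,0],[0,0,0]],[[0,0,0.5],[0,0,0]],[[0,0,0],[0,0,0]],[[0,0,0],[0,0,0]],[[0,0,0],[0,0,0]],[[0,0,0],[0,0,0]],[[0,0,0],[0,0,0]],[[0,0,0],[0,0,0]],[[0,0,0],[0,0,0]]]'
python3 h.py .4884 .0537 .1145 -101.8
```

```text
time: 10.3
position: [0.4887, 0.0542, 0.1145]
tool_rot: [3.125, -0.322, 0.006]
ft_force: [-0.0, -0.2, 1.4]
grip_width: 0.222
t 10.3 p [0.4887 0.0542 0.1145] F [-0.  -0.2  1.4] M [ 0.05  0.13 -0.01] w 0.222 ytool -101.76 z [ 3.6e-03 -8.0e-04 -1.0e+00] q [ 0.34  0.12 -0.53  1.97  0.07  1.06 -2.  ]
shift mm [-0.2  0.5 -0. ]
turn [ 0.01 -0.21  0.04]
shift after turn [-0.2  0.5 -0. ]
```

Contact with the plate (Fz from -1.1 to +1.4 N) at the expected height. Sliding toward the hole.

```bash
python3 -m inch '[[[0,0,0.5],[0,-0.2,0]],[[0,-2,0],[0,0,0]],[[0,-3,0],[0,0,0]],[[0,-3,0],[0,0,0]],[[0,-3,0],[0,0,0]],[[0,-3,0],[0,0,0]],[[0,-3,0],[0,0,0]],[[0,-3,0],[0,0,0]],[[0,-2,0],[0,0,0]],[[0,0,0],[0,0,0]]]'
python3 h.py .495 .085 .1145 -101.8
```

```text
time: 11.3
position: [0.4937, 0.0761, 0.1143]
tool_rot: [3.125, -0.321, 0.002]
ft_force: [0.4, -2.3, 4.8]
grip_width: 0.226
t 11.3 p [0.4937 0.0761 0.1143] F [ 0.4 -2.3  4.8] M [-0.55  0.15  0.03] w 0.226 ytool -101.74 z [ 1.2e-03 -1.0e-04 -1.0e+00] q [ 0.31  0.14 -0.54  1.95  0.08  1.07 -2.05]
shift mm [-0.6 -9.  -0.2]
turn [-0.01 -0.07  0.06]
shift after turn [-0.6 -9.  -0.2]
```

```bash
python3 -m inch '[[[0,-1,0],[0,0,0]],[[0,-1,0],[0,0,0]],[[-0.3,-1,0],[0,0,0]],[[0,-1,0],[0,0,0]],[[0,-1,0],[0,0,0]],[[0,-0.5,0],[0,0,0]],[[0,0,0],[0,0,0]],[[0,0,0],[0,0,0]],[[0,0,0],[0,0,0]],[[0,0,0],[0,0,0]]]'
python3 h.py .495 .085 .1145 -101.8
```

```text
time: 12.3
position: [0.4936, 0.0819, 0.1136]
tool_rot: [-3.124, 0.321, 0.001]
ft_force: [0.1, 2.3, -1.4]
grip_width: 0.224
t 12.3 p [0.4936 0.0819 0.1136] F [ 0.1  2.3 -1.4] M [ 0.52 -0.07  0.  ] w 0.224 ytool -101.74 z [-6.e-04  9.e-04 -1.e+00] q [ 0.3   0.14 -0.55  1.95  0.08  1.07 -2.06]
shift mm [ 0.7 -3.3 -0.9]
turn [-0.05  0.05  0.06]
shift after turn [ 0.7 -3.3 -0.9]
```

```bash
python3 -m inch '[[[0,-1,0],[0,0,0]],[[0,0,0],[0,0,0]],[[0,-1,0],[0,0,0]],[[0,0,0],[0,0,0]],[[0,0,0],[0,0,0]],[[0,0,0],[0,0,0]],[[0,0,0],[0,0,0]],[[0,0,0],[0,0,0]],[[0,0,0],[0,0,0]],[[0,0,0],[0,0,0]]]'
python3 h.py .495 .085 .1145 -101.8
```

```text
time: 13.3
position: [0.4944, 0.0831, 0.1139]
tool_rot: [3.125, -0.322, 0.0]
ft_force: [-0.3, -0.1, -1.5]
grip_width: 0.226
t 13.3 p [0.4944 0.0831 0.1139] F [-0.3 -0.1 -1.5] M [0.03 0.02 0.02] w 0.226 ytool -101.76 z [ 0.e+00 -1.e-04 -1.e+00] q [ 0.3   0.15 -0.55  1.95  0.09  1.07 -2.07]
shift mm [ 0.2 -2.  -0.6]
turn [ 0.01 -0.    0.04]
shift after turn [ 0.2 -2.  -0.6]
```

Contact load has gone (Fz is only the pin's weight), so the tip is over the hole. Lowering a little.

```bash
python3 -m inch '[[[0,-0.8,0],[0,0,0]],[[0,0,0.5],[0,0,0]],[[0,0,0.5],[0,0,0]],[[0,0,0.5],[0,0,0]],[[0,0,0.5],[0,0,0]],[[0,0,0.5],[0,0,0]],[[0,0,0.5],[0,0,0]],[[0,0,0],[0,0,0]],[[0,0,0],[0,0,0]],[[0,0,0],[0,0,0]]]'
python3 h.py .495 .085 .1005 -101.8
```

```text
time: 14.3
position: [0.4946, 0.084, 0.1109]
tool_rot: [-3.125, 0.322, -0.0]
ft_force: [-0.1, 0.9, -1.2]
grip_width: 0.228
t 14.3 p [0.4946 0.084  0.1109] F [-0.1  0.9 -1.2] M [ 0.2  -0.11 -0.02] w 0.228 ytool -101.76 z [ 2.e-04  1.e-04 -1.e+00] q [ 0.3   0.15 -0.55  1.95  0.09  1.06 -2.07]
shift mm [ 0.2 -1.  10.4]
turn [-0.01 -0.01  0.04]
shift after turn [ 0.2 -1.  10.4]
```

```bash
python3 -m inch '[[[0,-0.4,0],[0,0,0]],[[0,0,0.7],[0,0,0]],[[0,0,0.7],[0,0,0]],[[0,0,0.7],[0,0,0]],[[0,0,0.7],[0,0,0]],[[0,0,0.7],[0,0,0]],[[0,0,0.7],[0,0,0]],[[0,0,0],[0,0,0]],[[0,0,0],[0,0,0]],[[0,0,0],[0,0,0]]]'
python3 h.py .495 .085 .1005 -101.8
```

```text
time: 15.3
position: [0.4946, 0.0843, 0.1066]
tool_rot: [3.125, -0.322, -0.0]
ft_force: [0.0, -0.5, -0.9]
grip_width: 0.224
t 15.3 p [0.4946 0.0843 0.1066] F [ 0.  -0.5 -0.9] M [ 0.14 -0.01 -0.01] w 0.224 ytool -101.76 z [-1.e-04 -1.e-04 -1.e+00] q [ 0.29  0.16 -0.55  1.95  0.09  1.06 -2.07]
shift mm [ 0.3 -0.8  6.1]
turn [0.   0.   0.04]
shift after turn [ 0.3 -0.8  6.1]
```

```bash
python3 -m inch '[[[0,-0.1,0.8],[0,0,0]],[[0,0,0.8],[0,0,0]],[[0,0,0.8],[0,0,0]],[[0,0,0.8],[0,0,0]],[[0,0,0.8],[0,0,0]],[[0,0,0.8],[0,0,0]],[[0,0,0.6],[0,0,0]],[[0,0,0],[0,0,0]],[[0,0,0],[0,0,0]],[[0,0,0],[0,0,0]]]'
python3 h.py .495 .085 .1005 -101.8
```

```text
time: 16.3
position: [0.4946, 0.0844, 0.1013]
tool_rot: [3.125, -0.322, -0.0]
ft_force: [0.3, -0.4, -1.9]
grip_width: 0.23
t 16.3 p [0.4946 0.0844 0.1013] F [ 0.3 -0.4 -1.9] M [0.04 0.03 0.01] w 0.23 ytool -101.76 z [-1.e-04 -1.e-04 -1.e+00] q [ 0.29  0.16 -0.55  1.96  0.1   1.05 -2.08]
shift mm [ 0.3 -0.7  0.8]
turn [0.01 0.   0.04]
shift after turn [ 0.3 -0.7  0.8]
```

```bash
python3 -m inch '[[[0,0,0.4],[0,0,0]],[[0,0,0],[0,0,0]],[[0,0,0.4],[0,0,0]],[[0,0,0],[0,0,0]],[[0,0,0.4],[0,0,0]],[[0,0,0],[0,0,0]],[[0,0,0.3],[0,0,0]],[[0,0,0],[0,0,0]],[[0,0,0],[0,0,0]],[[0,0,0],[0,0,0]]]'
python3 h.py .495 .085 .1005 -101.8
```

```text
time: 17.3
position: [0.4948, 0.0844, 0.1004]
tool_rot: [3.125, -0.322, 0.0]
ft_force: [-2.1, -0.5, 6.1]
grip_width: 0.229
t 17.3 p [0.4948 0.0844 0.1004] F [-2.1 -0.5  6.1] M [-0.11  0.63  0.04] w 0.229 ytool -101.76 z [ 2.e-04 -4.e-04 -1.e+00] q [ 0.29  0.16 -0.55  1.96  0.1   1.04 -2.08]
shift mm [ 0.1 -0.6 -0.1]
turn [ 0.02 -0.02  0.04]
shift after turn [ 0.1 -0.6 -0.1]
```

Seated at TCP z 0.1004, the expected home height, with about 8 N of resistance. Releasing and rising.

```bash
python3 -m inch '[[[0,0,0],[0,0,0]],[[0,0,0],[0,0,0]],[[0,0,0],[0,0,0]],[[0,0,0],[0,0,0]],[[0,0,0],[0,0,0]],[[0,0,0],[0,0,0]],[[0,0,0],[0,0,0]],[[0,0,0],[0,0,0]],[[0,0,0],[0,0,0]],[[0,0,0],[0,0,0]]]' 0
python3 -m inch '[[[0,0,-5],[0,0,0]],[[0,0,-10],[0,0,0]],[[0,0,-15],[0,0,0]],[[0,0,-20],[0,0,0]],[[0,0,-20],[0,0,0]],[[0,0,-20],[0,0,0]],[[0,0,-20],[0,0,0]],[[0,0,-10],[0,0,0]],[[0,0,0],[0,0,0]],[[0,0,0],[0,0,0]]]'
python3 h.py .598 -.015 .10 -101.8
python3 - <<'E'
from bench import optics
import cv2,numpy as np
from g import proj
t=optics.get_image("top")["image"][:,:,::-1];s=optics.get_image("side")["image"][:,:,::-1]
cv2.imwrite("pics/top3.png",t);cv2.imwrite("pics/side3.png",s)
cv2.imwrite("pics/p3.png",cv2.resize(s[195:325,190:350],None,fx=5,fy=4.6,interpolation=2))
for z in(.05,.066,.12):print(proj("side",[.4948,.0844,z]))
E
```

```text
time: 18.3
position: [0.4947, 0.0844, 0.0998]
tool_rot: [3.125, -0.322, 0.0]
ft_force: [0.2, 0.3, -0.7]
grip_width: 0.983
time: 19.3
position: [0.4944, 0.0843, 0.2194]
tool_rot: [3.125, -0.322, -0.001]
ft_force: [-0.1, 0.1, -0.1]
grip_width: 0.997
t 19.3 p [0.4944 0.0843 0.2194] F [-0.1  0.1 -0.1] M [0.04 0.06 0.01] w 0.997 ytool -101.76 z [-4.e-04 -3.e-04 -1.e+00] q [ 0.32  0.04 -0.55  1.82  0.02  1.28 -2.01]
shift mm [121.7  76.  119.4]
turn [0.02 0.02 0.04]
shift after turn [121.7  76.  119.4]
[292.5 280. ]
[292.4 274.6]
[292.2 255.5]
```

View pics/p3.png

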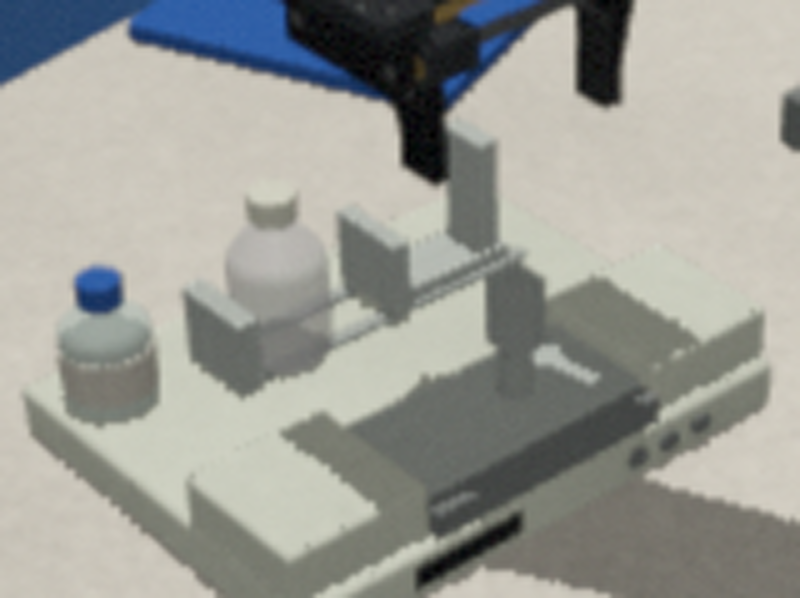

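The pin stands upright with its collar base at (515,392), which maps to full-image px (293,280), exactly on the plate at the hole. The tab top is at (472,135). Checking the tab prediction against both views.

```bash
python3 - <<'E'
from g import *
a=np.radians(-11.8);ex=np.array([np.cos(a),np.sin(a)]);ey=np.array([-ex[1],ex[0]])
h=np.array([.4948,.0844])
for dy in(-.0765,):
  c=h+.12*ex+dy*ey; print("tab",c)
  for sx in(-.014,.014):
    for sy in(-.006,.006):
      X=[*(c+sx*ex+sy*ey),.112]; s=proj("side",X);t=proj("top",X)
      print("side crop",((s-[190,195])*[5,4.6]).round(),"z0 crop",((t-[220,155])*4).round())
# gap: mov jaw plate inner top vs fixed inner
E
python3 h.py .5966 -.0152 .17 -101.8
```

```text
tab [ 0.59662014 -0.01502288]
side crop [497. 137.] z0 crop [429. 191.]
side crop [478. 145.] z0 crop [410. 187.]
side crop [459. 115.] z0 crop [438. 148.]
side crop [440. 123.] z0 crop [420. 144.]
t 19.4 p [0.494  0.0843 0.2187] F [-0.1  0.3  0.3] M [ 0.01  0.01 -0.01] w 0.998 ytool -101.76 z [-1.9e-03 -2.0e-04 -1.0e+00] q [ 0.32  0.04 -0.55  1.82  0.02  1.28 -2.01]
shift mm [120.8  76.4  48.5]
turn [0.04 0.1  0.04]
shift after turn [120.8  76.4  48.7]
```

Prediction matches the observed tab corners within about 1–2 mm. Moving over it with the fingers part-closed.

```bash
python3 -m inch '[[[20,12.7,0],[0,0,0]],[[20,12.7,0],[0,0,0]],[[20,12.7,0],[0,0,0]],[[20,12.7,0],[0,0,0]],[[20,12.7,0],[0,0,0]],[[20.5,12.7,0],[0,0,0]],[[0,0,0],[0,0,0]],[[0,0,0],[0,0,0]],[[0,0,0],[0,0,0]],[[0,0,0],[0,0,0]]]' 0.48 10
python3 h.py .5966 -.0152 .105 -101.8
```

```text
time: 20.4
position: [0.5965, -0.0136, 0.2197]
tool_rot: [-3.125, 0.319, 0.001]
ft_force: [-0.8, -0.5, 0.3]
grip_width: 0.519
t 20.4 p [ 0.5965 -0.0136  0.2197] F [-0.8 -0.5  0.3] M [ 0.05  0.01 -0.05] w 0.519 ytool -101.67 z [-5.e-04  1.e-04 -1.e+00] q [ 0.38  0.25 -0.47  1.6   0.12  1.31 -1.88]
shift mm [  0.5   1.5 114.7]
turn [-0.    0.03  0.13]
shift after turn [  0.4   1.5 114.7]
```

```bash
python3 -m inch '[[[0,1.5,10],[0,0,0]],[[0,0,18],[0,0,0]],[[0,0,18],[0,0,0]],[[0,0,18],[0,0,0]],[[0,0,10],[0,0,0]],[[0,0,10],[0,0,0]],[[0,0,10],[0,0,0]],[[0,0,10],[0,0,0]],[[0,0,10],[0,0,0]],[[0,0,0],[0,0,0]]]'
python3 h.py
python3 - <<'E'
from bench import optics
import cv2
s=optics.get_image("side")["image"][:,:,::-1]
cv2.imwrite("pics/p4.png",cv2.resize(s[185:305,200:320],None,fx=5,fy=5,interpolation=2))
E
```

```text
time: 21.4
position: [0.5957, -0.0163, 0.1041]
tool_rot: [3.125, -0.322, -0.004]
ft_force: [0.5, -0.6, 0.2]
grip_width: 0.521
t 21.4 p [ 0.5957 -0.0163  0.1041] F [ 0.5 -0.6  0.2] M [ 0.03  0.11 -0.02] w 0.521 ytool -101.76 z [-2.7e-03  1.0e-04 -1.0e+00] q [ 0.36  0.35 -0.45  1.73  0.17  1.1  -1.92]
```

View pics/p4.png

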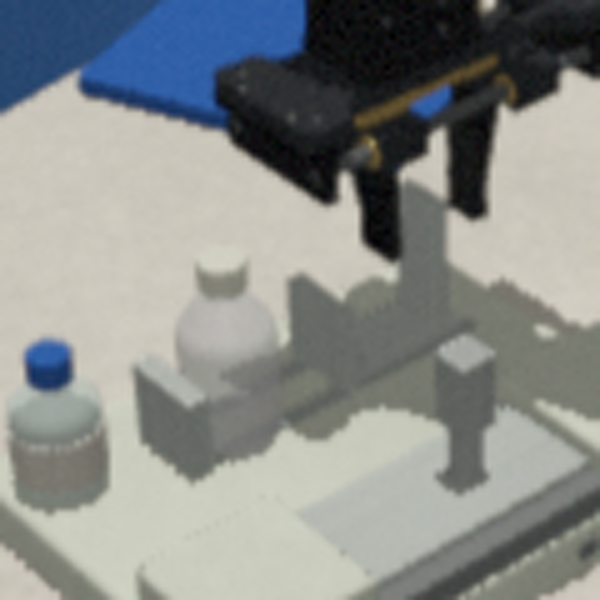

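The tab at (425,240) stands between the fingers at (380,215) and (468,170), and the pin stays home in the background. Pinching.

```bash
python3 -m inch '[[[0,0,0],[0,0,0]],[[0,0,0],[0,0,0]],[[0,0,0],[0,0,0]],[[0,0,0],[0,0,0]],[[0,0,0],[0,0,0]],[[0,0,0],[0,0,0]],[[0,0,0],[0,0,0]],[[0,0,0],[0,0,0]],[[0,0,0],[0,0,0]],[[0,0,0],[0,0,0]]]' 1 15
python3 h.py
python3 -m inch '[[[0,-1,0],[0,0,0]],[[0,-2,0],[0,0,0]],[[0,-3,0],[0,0,0]],[[0,-3,0],[0,0,0]],[[0,-3,0],[0,0,0]],[[0,-3,0],[0,0,0]],[[0,-3,0],[0,0,0]],[[0,-3,0],[0,0,0]],[[0,-3,0],[0,0,0]],[[0,-3,0],[0,0,0]]]'
python3 h.py
```

```text
time: 22.45
position: [0.597, -0.0158, 0.106]
tool_rot: [-3.125, 0.322, -0.001]
ft_force: [0.4, 3.3, 1.4]
grip_width: 0.137
t 22.45 p [ 0.597  -0.0158  0.106 ] F [0.4 3.3 1.4] M [ 0.7  -0.19 -0.15] w 0.137 ytool -101.75 z [ 6.e-04  3.e-04 -1.e+00] q [ 0.36  0.34 -0.45  1.73  0.17  1.1  -1.92]
time: 23.45
position: [0.6024, 0.0092, 0.106]
tool_rot: [3.123, -0.323, 0.001]
ft_force: [-1.7, -3.1, 5.1]
grip_width: 0.137
t 23.45 p [0.6024 0.0092 0.106 ] F [-1.7 -3.1  5.1] M [-0.59  0.31 -0.12] w 0.137 ytool -101.81 z [ 2.0e-04 -1.6e-03 -1.0e+00] q [ 0.32  0.36 -0.46  1.72  0.18  1.11 -1.97]
```

```bash
python3 -m inch '[[[0,-2,0],[0,0,0]],[[0,-1.5,0],[0,0,0]],[[0,-1.5,0],[0,0,0]],[[0,-1,0],[0,0,0]],[[0,-1,0],[0,0,0]],[[0,-1,0],[0,0,0]],[[0,-1,0],[0,0,0]],[[0,-1,0],[0,0,0]],[[0,-1,0],[0,0,0]],[[0,0,0],[0,0,0]]]'
python3 h.py
python3 - <<'E'
from bench import optics
import cv2
s=optics.get_image("side")["image"][:,:,::-1]
cv2.imwrite("pics/p5.png",cv2.resize(s[185:305,200:320],None,fx=5,fy=5,interpolation=2))
E
```

```text
time: 24.45
position: [0.604, 0.0164, 0.106]
tool_rot: [3.119, -0.325, -0.002]
ft_force: [-3.7, -9.8, 7.5]
grip_width: 0.136
t 24.45 p [0.604  0.0164 0.106 ] F [-3.7 -9.8  7.5] M [-1.84  0.75 -0.08] w 0.136 ytool -101.92 z [-0.0017 -0.0059 -1.    ] q [ 0.31  0.36 -0.46  1.71  0.18  1.11 -1.99]
```

View pics/p5.png

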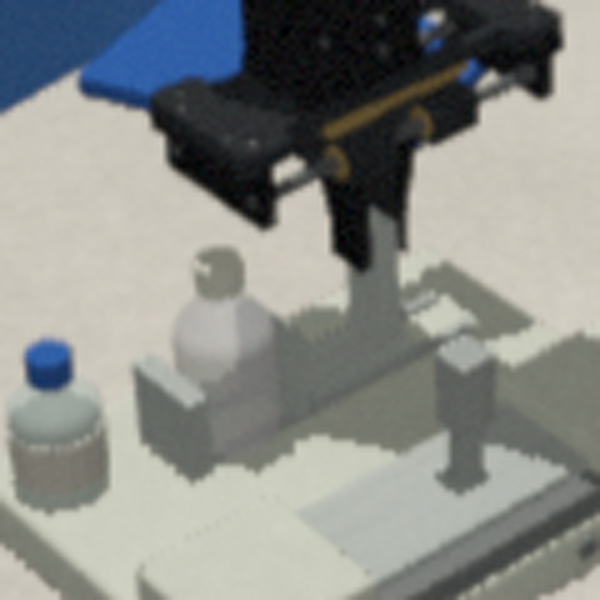

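The jaw has reached the bottle: along-slide force rose to about 10 N while the tool stalled. I'll unwind the load, open, lift and look.

```bash
python3 -m inch '[[[0,0.8,0],[0,0,0]],[[0,0.8,0],[0,0,0]],[[0,0.8,0],[0,0,0]],[[0,0,0],[0,0,0]],[[0,0,0],[0,0,0]],[[0,0,0],[0,0,0]],[[0,0,0],[0,0,0]],[[0,0,0],[0,0,0]],[[0,0,0],[0,0,0]],[[0,0,0],[0,0,0]]]'
python3 h.py
```

```text
time: 25.5
position: [0.604, 0.0164, 0.106]
tool_rot: [3.122, -0.324, 0.0]
ft_force: [-1.6, -5.4, 5.4]
grip_width: 0.138
t 25.5 p [0.604  0.0164 0.106 ] F [-1.6 -5.4  5.4] M [-1.12  0.42 -0.18] w 0.138 ytool -101.85 z [-3.0e-04 -2.9e-03 -1.0e+00] q [ 0.31  0.36 -0.47  1.71  0.18  1.11 -1.98]
```

```bash
python3 -m inch '[[[0,0.8,0],[0,0,0]],[[0,0.8,0],[0,0,0]],[[0,0.8,0],[0,0,0]],[[0,0,0],[0,0,0]],[[0,0,0],[0,0,0]],[[0,0,0],[0,0,0]],[[0,0,0],[0,0,0]],[[0,0,0],[0,0,0]],[[0,0,0],[0,0,0]],[[0,0,0],[0,0,0]]]'
python3 h.py
python3 -m inch '[[[0,0,0],[0,0,0]],[[0,0,0],[0,0,0]],[[0,0,0],[0,0,0]],[[0,0,0],[0,0,0]],[[0,0,0],[0,0,0]],[[0,0,0],[0,0,0]],[[0,0,0],[0,0,0]],[[0,0,0],[0,0,0]],[[0,0,0],[0,0,0]],[[0,0,0],[0,0,0]]]' 0.48
python3 -m inch '[[[0,0,-5],[0,0,0]],[[0,0,-10],[0,0,0]],[[0,0,-15],[0,0,0]],[[0,0,-20],[0,0,0]],[[0,0,-20],[0,0,0]],[[0,0,-20],[0,0,0]],[[0,0,-20],[0,0,0]],[[0,0,-10],[0,0,0]],[[0,0,0],[0,0,0]],[[0,0,0],[0,0,0]]]'
python3 h.py
```

```text
time: 26.5
position: [0.6039, 0.0163, 0.106]
tool_rot: [-3.125, 0.322, -0.001]
ft_force: [2.2, -1.4, 5.1]
grip_width: 0.134
t 26.5 p [0.6039 0.0163 0.106 ] F [ 2.2 -1.4  5.1] M [-0.41 -0.41 -0.16] w 0.134 ytool -101.76 z [ 9.e-04  0.e+00 -1.e+00] q [ 0.32  0.36 -0.47  1.71  0.18  1.11 -1.98]
time: 27.5
position: [0.6036, 0.0163, 0.1058]
tool_rot: [3.125, -0.322, 0.0]
ft_force: [0.5, -0.2, 0.8]
grip_width: 0.519
time: 28.5
position: [0.6033, 0.0162, 0.2256]
tool_rot: [3.125, -0.322, -0.0]
ft_force: [0.1, 0.2, -0.7]
grip_width: 0.522
t 28.5 p [0.6033 0.0162 0.2256] F [ 0.1  0.2 -0.7] M [ 0.04 -0.01  0.03] w 0.522 ytool -101.76 z [-3.e-04 -2.e-04 -1.e+00] q [ 0.33  0.26 -0.48  1.58  0.13  1.33 -1.94]
```

Moving back toward the right (the way it came in) to clear the top view, then imaging both.

```bash
python3 -m inch '[[[0,35,-5],[0,0,0]],[[0,35,0],[0,0,0]],[[0,35,0],[0,0,0]],[[0,35,0],[0,0,0]],[[0,35,0],[0,0,0]],[[0,35,0],[0,0,0]],[[0,35,0],[0,0,0]],[[0,0,0],[0,0,0]],[[0,0,0],[0,0,0]],[[0,0,0],[0,0,0]]]'
python3 h.py
python3 - <<'E'
from bench import optics
import cv2,numpy as np
t=optics.get_image("top")["image"][:,:,::-1];s=optics.get_image("side")["image"][:,:,::-1]
cv2.imwrite("pics/top6.png",t);cv2.imwrite("pics/side6.png",s)
a=cv2.resize(t[160:270,230:330],None,fx=4,fy=4,interpolation=2);b=cv2.resize(s[215:325,190:290],None,fx=4,fy=4,interpolation=2)
cv2.imwrite("pics/p6.png",np.hstack([a,b]))
E
```

```text
time: 29.5
position: [0.5537, -0.2219, 0.23]
tool_rot: [-3.124, 0.319, 0.002]
ft_force: [0.1, 1.1, -0.0]
grip_width: 0.52
t 29.5 p [ 0.5537 -0.2219  0.23  ] F [ 0.1  1.1 -0. ] M [0.05 0.05 0.02] w 0.52 ytool -101.66 z [-0.001   0.0015 -1.    ] q [ 0.63  0.23 -0.34  1.59  0.08  1.33 -1.5 ]
```

View pics/p6.png

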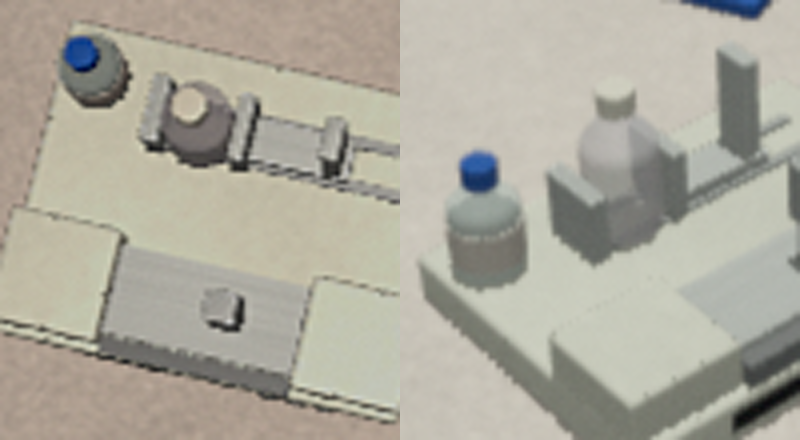

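The composite shows the bottle upright between both jaws (top view: fixed jaw at x≈160, bottle 165–235, moving jaw at x≈240). The pin is in its hole at (222,310). Checking numerically how far the bottle and tab moved, and that the other objects didn't.

```bash
python3 - <<'E'
import cv2,numpy as np
from g import *
def shift(n,c,r):
    a=cv2.imread(f"pics/{n}0.png",0).astype(np.float32);b=cv2.imread(f"pics/{n}6.png",0).astype(np.float32)
    x,y=c;T=cv2.resize(a[y-r:y+r,x-r:x+r],None,fx=8,fy=8,interpolation=2);m=12
    S=cv2.resize(b[y-r-m:y+r+m,x-r-m:x+r+m],None,fx=8,fy=8,interpolation=2)
    _,v,_,l=cv2.minMaxLoc(cv2.matchTemplate(S,T,5));return np.array(l)/8-m,round(v,3)
print("cap",shift("top",(278,186),5),shift("side",(244,239),6))
print("spare",shift("top",(250,174),6),shift("side",(209,262),8),"stand-jar",shift("side",(393,237),8),"beaker",shift("side",(161,380),20))
print("fixedjaw",shift("top",(269,188),7))
a=np.radians(-11.8);d=np.array([-np.sin(a),np.cos(a),0])
for k in(2,4,6): print(k,"mm ->",proj("top",np.array([.6186,.104,.13])+d*k/1e3)-proj("top",[.6186,.104,.13]),proj("side",np.array([.6186,.104,.13])+d*k/1e3)-proj("side",[.6186,.104,.13]))
f=lambda x,y,z:onz("top",(x/4+229.6,y/4+159.6),z)
fj=f(168,117,.0775);mj=f(236,130,.0775);tb=f(337,128,.112);pin=f(231,303,.12)
print("gap",np.dot(mj-fj,d),"tab",tb,"pin head",pin)
E
```

```text
cap (array([-0.375, -0.25 ]), 0.944) (array([-0.5  ,  0.125]), 0.989)
spare (array([0., 0.]), 0.998) (array([0., 0.]), 0.999) stand-jar (array([0., 0.]), 0.998) beaker (array([0., 0.]), 0.997)
fixedjaw (array([-0.125, -0.125]), 0.976)
2 mm -> [-0.8 -0.2] [-0.7  0.4]
4 mm -> [-1.6 -0.3] [-1.4  0.7]
6 mm -> [-2.4 -0.5] [-2.1  1. ]
gap -0.04532343232663016 tab [0.60952572 0.01613671 0.112     ] pin head [0.4966842  0.07966673 0.12      ]
```

```bash
python3 - <<'E'
from g import *
a=np.radians(-11.8);d=np.array([-np.sin(a),np.cos(a),0])
for z in(.12,.05):print("pin crop",(proj("top",[.4948,.0844,z])-[230,160])*4)
f=lambda x,y,z:onz("top",(x/4+229.6,y/4+159.6),z)
g=lambda x,y,z:onz("side",((x-400)/4+189.6,y/4+214.6),z)
cap=f(191,104,.13);fj=f(168,117,.0775);mj=f(236,130,.0775)
print("top: cap to fixed",(fj-cap)@d,"to moving",(cap-mj)@d)
# side: jaw inner top edges midpoints; fixed back->inner edge, cap top centre
cap=g(616,85,.13); mj=g(662,150,.0775); fj=g(582,190,.0775)
print("side: cap to fixed",(fj-cap)@d,"to moving",(cap-mj)@d)
# clean predicted positions if clamped: fixed face from bottle axis
c=onz("top",(191/4+229.6,104/4+159.6),.13)
for s in(.024,-.024): print("predicted face top crop",(proj("top",[*(c+d*s)[:2],.0775])-[230,160])*4)
E
python3 - <<'E'
import cv2,numpy as np
t=cv2.imread("pics/top6.png");s=cv2.imread("pics/side6.png")
cv2.imwrite("pics/p7.png",np.hstack([cv2.resize(t[172:208,260:300],None,fx=10,fy=10,interpolation=0),cv2.resize(s[232:280,222:265],None,fx=9,fy=7.5,interpolation=0)]))
E
```

```text
pin crop [221.6 304.4]
pin crop [231.6 313.6]
top: cap to fixed 0.020945852126744727 to moving 0.02437758019988543
side: cap to fixed 0.03478713418139637 to moving 0.022764884492860574
predicted face top crop [162.8 110.8]
predicted face top crop [234.4 126.4]
```

View pics/p7.png

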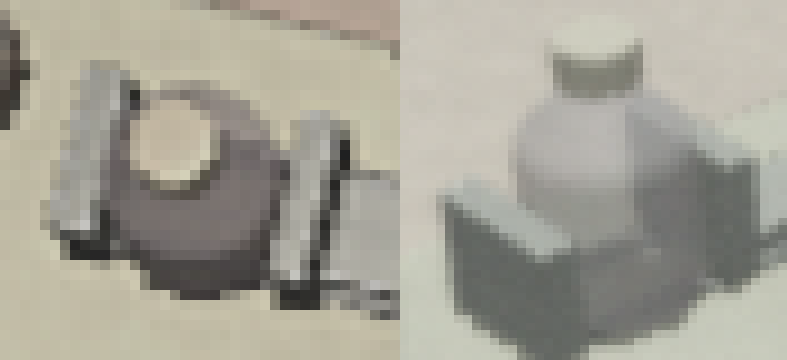

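The close crop shows the bottle filling the space between the fixed jaw (x≈120) and the moving jaw (x≈280), with no deck visible on either side and the cap level. The pin head is at crop (220,307), against (222,304) predicted for fully home. Handing in.

```bash
python3 -c "
from bench import close_job;print(close_job())"
```

```text
the job is handed in; nothing more can be done
None
```

The job is handed in, at about 30 s of the 67 s allowed. The pin is home in the carriage plate and the bottle is held between both jaws. No verdict came back.

**Pin:**
- I took it from the stand, touched its tip on the plate near the right-hand cover (about 2.5 N) and slid it along the middle until the contact load vanished over the hole.
- I lowered it until the collar seated, at the expected height with about 8 N of resistance, then let go.
- Later pictures show it upright and seated. The head was within about a pixel of where a fully home pin should be.

**Jaw:**
- I pinched the tab and closed the jaw about 33 mm until it stalled at roughly 10 N. I then took the load off before opening, and the jaw stayed where it was.
- The last pictures show the bottle upright, with no visible gap at either jaw.
- The bottle moved only about 1 mm towards the fixed jaw.

**Bystanders:** the spare bottle, jar and beaker showed zero shift between the first and last pictures. I did not measure the screwdriver, but the arm never went near it. The gripper was clear of everything at hand-in.

**Checks that disagreed:**
- The jaw gap measured from the top view came out at 45 mm, against the 48 mm bottle width. That is about one pixel of edge error.
- A rough side-view reading put the bottle's axis 35 mm from the fixed jaw instead of 24 mm. I think I picked the wrong edge of the jaw. The close-up showed contact and the jaw stalled hard, so I went with those.

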